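# Hold the centrifuge lid on its balance point while the stay is replaced

## Robot

A 6-joint arm with a two-finger parallel gripper is mounted at the origin on the work surface. World frame = base frame: x ahead of the robot, y to its left, z up, the work surface at z = 0. Lengths are in mm, angles in rad, forces in N, time in s.
With the tool pointing down it reaches from about 350 to 875 mm from the base axis. Payload 4.2 kg.
Tool frame: the origin (TCP) lies midway between the tips of the shut fingers; the grasp point (between the pads) lies 19 mm behind it; y points along the fingers, x is the direction in which the jaws open and shut, and the axes are right-handed (so a half turn about y gives the same grasp; the last joint's range is limited). The gripper opens to 85 mm and grips with 20 to 120 N. Pads are 22 mm wide; open, the fingers measure 114 mm over their backs; the gripper's body (76 mm by 85 mm) begins 54 mm behind the grasp point. The pads swing forward as they close: fully open they stand 13 mm farther back than shut.
Start: joints at [-1.05, 0.385, 0.008, 0, -1.194, -0.259], TCP at [161.779, -603.678, 231.312] pointing down, gripper open.
Joint ranges: [-3.14, 3.14], [-1.21, 2.06], [-1.07, 1.41], [-3.16, 2.05], [-2.99, -0.16], [-3.1, 3.1]. Speed limits (rad/s): [2.79, 2.79, 3.14, 3.14, 3.14, 3.14].

## Interface

Orientations are given as a unit quaternion [x, y, z, w].
In Python, from bench import read_state, get_image, job_done gives the robot as it stands.
- The arm moves only by the tool play_rows, never from a script. Its argument "series" is a list of rows, each a list of 7 numbers: the shift along the tool's x, y, z in m, then the turn, a rotation vector about the tool's x, y, z in rad, then the finger opening in m, from 0 to 0.0854. In form: [[x, y, z, wx, wy, wz, claw], ...]. A call has 1 to 10 rows; each row shifts and turns the pose as measured when the row begins, along the tool's axes as they then stand; what a row does not reach is not made up. A row lasts 1/10 s, in which the tool goes at most 50 mm and 8.59 degrees, less where a joint would pass 70% of its speed; a pose out of reach is approached as far as the arm can. A call with a gripper value outside its range is refused whole. The fingers move at their own pace and stop on an object; the grip force is fixed at half the most. Time passes only in rows, so rows that do not move let the fingers close. It gives the time, the measured TCP pose, the force and the opening at its end, in the units of the state.
- read_state(): the state, without advancing time (a new reading comes with each control period).
- get_image(name): name is "scene" or "top" or "wrist"; returns a dict with "color" (384x512x3 uint8, red, green, blue), "intrinsics" (3x3 intrinsics, pixels), "origin" and "orientation" of the camera in the world. Camera axes: x right, y down, z forward; pixel columns grow to the right and rows downward; lengths in mm; the calibration is good to about 2 mm. The wrist camera is an equidistant fisheye: a pixel r from the principal point sees the ray r / f radians off the axis. A picture is of the moment at which its call begins. There is no depth.
- job_done(): hands the job in, once; it reports no verdict.
The state is a dict: "clock": time; "joints": joint angles; "joint_vel": joint speeds; "joint_efforts": joint torques, N m; "position": TCP position; "ee_rot": TCP orientation; "contact_force": force on the tool from outside, world axes, zero at the start; "wrist_torque": the same for the moment, N m; "gripper_width": finger opening in mm.
Only numpy, scipy, OpenCV 4.12 (cv2) and the standard library are available. Lean on these libraries where they do the work, as an engineer would, in place of code of your own. Each camera call takes 0.05 s, during which the arm holds its last target. There are 200 camera calls.

## Task

The lid stay of the small bench centrifuge is off and a colleague is about to clip on the new one. Slide the lid catch all the way open, then grip the lid by its front tongue and swing it up smoothly to its balance point, where its own weight pulls it neither shut nor back. Finish holding it still there, tongue gripped in the fingers: it must not drop shut or go over backwards, and the things lying around stay where they are.

Things in the scene. Friction and masses are not known exactly. Their poses are not given: they have to be found in the camera images.
- centrifuge: White bench centrifuge, 256 wide (y) x 235 deep (x) x 122 mm to its flat deck, fixed; origin at its underside under the bowl's centre. Its x points from front to rear hinge, y to its left, z up; turned up to 0.4 rad. Upper front face 88 mm ahead of the origin, upright down to 57 mm height; below, a sloping panel reaches 124 mm ahead at the foot. Lid shut: the lid stays below 160 mm.
- lid_hinge (a point): Middle of the lid's hinge axis, 85 mm behind the centrifuge's origin and 125 mm high; the axis runs level along the centrifuge's y. Fixed to the housing.
- lid_tongue (a point): Where to grip the lid: mid-width and mid-thickness of the flat tongue (30 wide along y, 12 thick, sticks out 42 mm) at the middle of the lid's front edge, 19 mm from its tip. Shut: 193 mm ahead of the hinge axis, 131 mm high, 20 mm clear of the front face. Its sides are square to the hinge axis, so fingers closed on them from above can stay upright while it turns between them.
- lid (a joint): Lid angle, rad: 0 shut, grows as the front rises, stops at 2.0. Grey plate 160 wide x 166 long x 10 mm with a round hood (120 across, 24 mm high) on top, 0.3-0.6 kg; the hinge is free-running and holds it nowhere. The hood's weight puts the balance point short of upright, at 1.44 rad (82.5 degrees): below that it falls shut, beyond it falls back.
- catch (a joint): Sliding catch in m: 0 shut (its steel nose lies 9 mm over the lid's right edge and really blocks it), 0.016 fully open at its stop. It slides along the centrifuge's -y (away from the lid); it moves with about 2.5 N and stays where it is left.
- catch_knob (a point): Centre of the top of the catch's upright black knob, 14 mm across, bare from 142 to 167 mm over the bench (the point is at 167). Shut: 55 mm ahead and 98 mm to the right of the centrifuge's origin. The lid plate's edge (top 135 mm high) is 18 mm left of the knob's axis, the steel nose between them reaches 142 mm; the hood is 52 mm or more from the axis.
- stay: New gas stay lying on the bench left of the centrifuge, 184 mm long, 16 mm thick; origin near its middle, underside. Leave alone.
- tube_rack: White rack with capped blood tubes, 200 x 56 x 102 mm high, right of the centrifuge; origin at the centre of its underside. Leave alone.
- reagent: White reagent bottle, 60 mm across, 130 mm high, left of the centrifuge; origin at the centre of its underside. Leave alone.

How it is judged (in metres and radians):
On the way, in this order (a step that is already met when the one before it is completed fails the run):
1. the catch is slid fully open while the lid is still down (value of joint catch above 0.0135 m and value of joint lid below 0.06 rad), for 0.1 s.
2. the lid is gripped and held still at its balance point (value of joint lid between 1.36 and 1.52 rad and contact force between the fingers and lid above 2 N and velocity of joint lid between -0.1 and 0.1 rad/s), for 0.3 s.
At the end, for the whole second after the job is handed in: The lid stands within 0.08 rad of its balance point (1.36 to 1.52 rad), still (under 0.1 rad/s), gripped by the fingers with more than 2 N, its tongue over 0.30 m high, carried by nothing else; the catch is fully open (over 13.5 mm) (all of step 2 and value of joint catch above 0.0135 m and height (world z) of lid_tongue above 0.3 m and contact force between lid and reagent below 0.1 N and contact force between lid and tube_rack below 0.1 N and contact force between lid and stay below 0.1 N); the arm keeps its last pose, push and grip.
It fails at once if the lid goes over backwards, past 1.75 rad (value of joint lid above 1.75 rad).
It fails at once if the lid drops or is jerked (over 2.5 rad/s) (velocity of joint lid above 2.5 rad/s or velocity of joint lid below -2.5 rad/s).
It fails at once if the new stay is pushed more than 15 mm (distance of stay from where it was at the start of the episode above 0.015 m).
It fails at once if the tube rack is pushed more than 15 mm (distance of tube_rack from where it was at the start of the episode above 0.015 m).
It fails at once if the reagent bottle is pushed more than 15 mm (distance of reagent from where it was at the start of the episode above 0.015 m).
It also fails if it takes over 48 s, if anything falls off the work surface, if the arm or the gripper's body presses on something with over 40 N, if the wrist force passes 120 N, or if a joint passes its speed limit or range.

## Working session

There is one attempt and no reset: what is moved stays moved. The work goes in short steps, Python scripts to look and compute and a tool call to move; the robot and the scene stay as the last step left them, time stands still between calls to the robot, and variables do not carry over. Pictures are saved under pics/ and viewed, about 8 in all and at most 12, crops included, and the job is handed in when it is done.

Besides the shell and the picture viewer there is one more tool, called after "Call:" as name([rows], argument=value, ...), one row to a line, values as JSON. play_rows: Moves the arm, as the interface text tells. Its arguments: {"type":"object","properties":{"series":{"type":"array","items":{"type":"array","items":{"type":"number"}}}},"required":["series"]}

```bash
mkdir -p pics; ls
python3 - <<'E'
from bench import *
import cv2
s=read_state(); print(s)
for n in("top","scene"):
    g=get_image(n); cv2.imwrite(f"pics/{n}0.png",g["color"][:,:,::-1]); print(n,g["intrinsics"],g["origin"],g["orientation"])
E
```

```text
pics
{'clock': 0.0, 'joints': array([-1.05037055e+00,  3.85577351e-01,  6.62039862e-03, -5.07639709e-04,
       -1.19402415e+00, -2.58613269e-01]), 'joint_vel': array([-1.97819727e-03, -1.81886062e-04,  8.58130920e-04,  5.21687423e-04,
       -2.98161769e-03,  6.70869645e-05]), 'joint_efforts': array([-7.39208663e-04, -3.92286873e+01,  1.88404155e+01,  4.18612540e+00,
       -4.53675617e-03,  1.03047111e-05]), 'position': array([ 161.64242514, -603.12094067,  230.20564263]), 'ee_rot': array([ 0.42985955,  0.56139947, -0.56049591, -0.43115628]), 'contact_force': array([ 1.57550825, -0.0490089 , -0.17707605]), 'wrist_torque': array([ 0.00334233,  0.02007062, -0.00091433]), 'gripper_width': 85.11456947127552}
top [[442.74203587   0.         252.52551197]
 [  0.         442.74203587 188.27666215]
 [  0.           0.           1.        ]] [ 413.69789266   98.77041011 1187.16268204] [ 0.70593626 -0.7037225   0.06442772 -0.04772539]
scene [[395.10488259   0.         255.64570437]
 [  0.         395.10488259 190.31509763]
 [  0.           0.           1.        ]] [1199.94928348  332.06211403  932.85595157] [ 0.51957128  0.78555387 -0.28124423 -0.18399047]
```

View pics/top0.png

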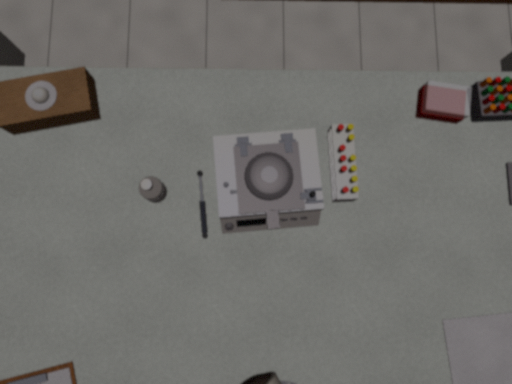

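View pics/scene0.png

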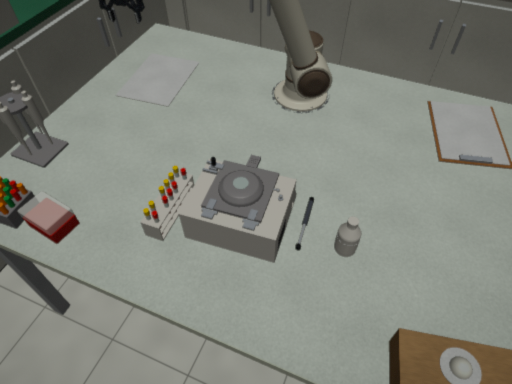

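The top view shows the centrifuge centred near (269,178) with its tongue towards the robot at about (273,220), the knob at about (312,195), the rack on the right, and the stay and bottle on the left. I'll enlarge it to pick points.

Run:
```python
import cv2
a=cv2.imread("pics/top0.png")[120:240,200:365]
b=cv2.imread("pics/scene0.png")[145:265,140:305]
cv2.imwrite("pics/c0.png",cv2.resize(a,None,fx=4.8,fy=4.8,interpolation=cv2.INTER_CUBIC)[:, :])
cv2.imwrite("pics/c1.png",cv2.resize(b,None,fx=4.8,fy=4.8,interpolation=cv2.INTER_CUBIC))
```

```text
(no output)
```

View pics/c0.png

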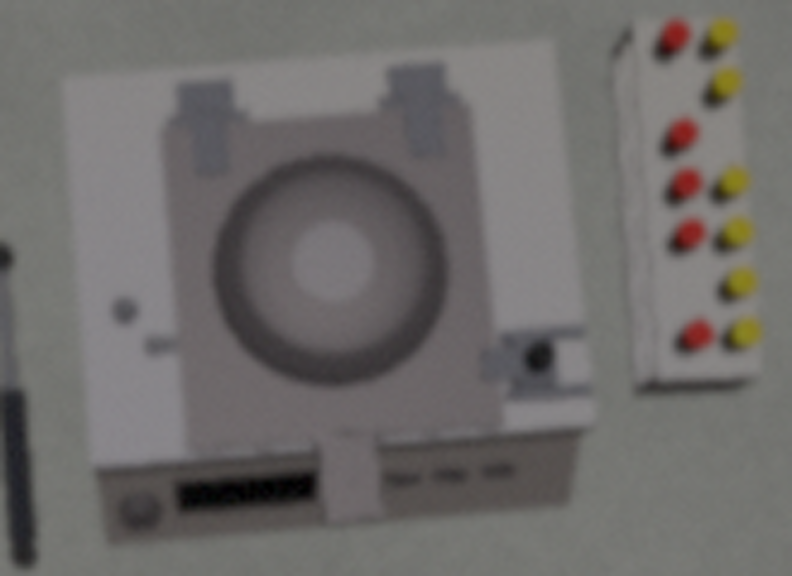

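View pics/c1.png

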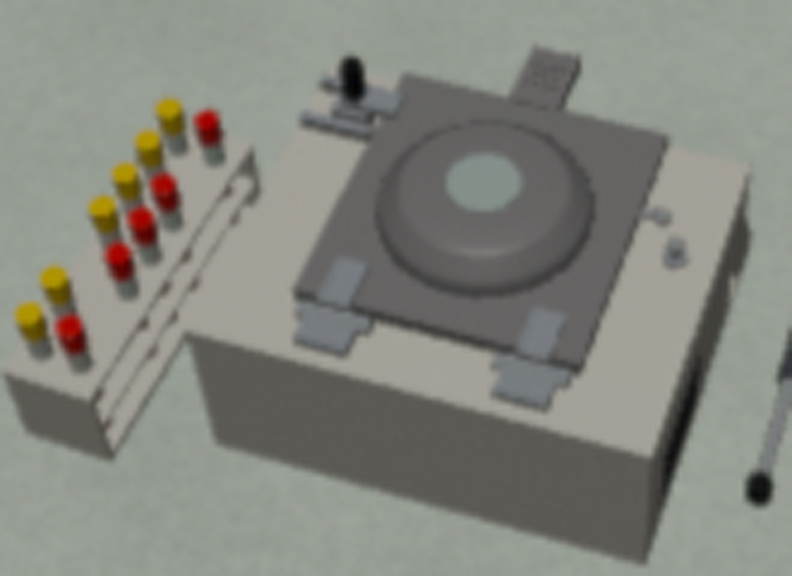

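The top crop gives deck corners at (95,466), (595,428), (64,80) and (553,40), the knob top at (539,354) and tongue tip corners at (329,524) and (383,518). The scene crop shows the same features from behind. I'll fit x, y and yaw to both views.

```bash
cat > h.py <<'E'
import numpy as np
from scipy.spatial.transform import Rotation as R
K={"top":(442.742,252.5255,188.2767,[413.698,98.770,1187.163],[0.70593626,-0.7037225,0.06442772,-0.04772539]),
"scene":(395.105,255.6457,190.3151,[1199.949,332.062,932.856],[0.51957128,0.78555387,-0.28124423,-0.18399047])}
def proj(n,P):
    f,cx,cy,o,q=K[n]; c=(np.asarray(P)-o)@R.from_quat(q).as_matrix()
    return np.c_[f*c[:,0]/c[:,2]+cx,f*c[:,1]/c[:,2]+cy]
E
python3 - <<'E'
from h import *
from scipy.optimize import least_squares
T=dict(FL=(-88,128,122),FR=(-88,-128,122),RL=(111,128,122),RR=(111,-128,122),kn=(-55,-98,167),tl=(-127,15,137),tr=(-127,-15,137),pl=(-85,80,135),pr=(-85,-80,135))
obs=dict(top=dict(FL=(95,466),FR=(595,428),RL=(64,80),RR=(553,40),kn=(539,353),tl=(329,524),tr=(383,518),pl=(188,450),pr=(501,428)),
 scene=dict(RL=(652,458),RR=(190,335),FL=(748,172),kn=(351,60),tl=(581,58),tr=(538,46)))
off=dict(top=(200,120),scene=(140,145))
def res(p,show=False):
    r=[]
    for n,o in obs.items():
        M=np.array([T[k] for k in o],float); c,s=np.cos(p[2]),np.sin(p[2])
        W=np.c_[p[0]+c*M[:,0]-s*M[:,1],p[1]+s*M[:,0]+c*M[:,1],M[:,2]]
        d=proj(n,W)-((np.array(list(o.values()))+.5)/4.8-.5+off[n])
        if show: print(n,list(o),d.round(1).tolist())
        r.append(d.ravel())
    return np.concatenate(r)
s=least_squares(res,[440,60,0.1],loss="soft_l1"); p=s.x; res(p,True)
print(p, np.sqrt(np.diag(np.linalg.inv(s.jac.T@s.jac))))
c,sn=np.cos(p[2]),np.sin(p[2])
for n,m in dict(knob=(-55,-98),tongue=(-108,0),hinge=(85,0)).items(): print(n,p[0]+c*m[0]-sn*m[1],p[1]+sn*m[0]+c*m[1])
from bench import read_state
print(R.from_quat(read_state()["ee_rot"]).as_matrix().round(4))
E
```

```text
top ['FL', 'FR', 'RL', 'RR', 'kn', 'tl', 'tr', 'pl', 'pr'] [[-1.1, 0.0], [0.0, -0.6], [-0.4, 0.6], [0.1, 1.3], [1.0, -0.2], [-1.4, -0.2], [-0.0, 0.0], [-0.7, -0.1], [0.6, -0.9]]
scene ['RL', 'RR', 'FL', 'kn', 'tl', 'tr'] [[-0.1, -0.6], [-0.8, -1.8], [0.6, -0.6], [-0.1, 0.9], [0.1, 0.1], [-1.1, 0.2]]
[613.1643799   35.89807405   6.36832522] [0.81389746 0.82199835 0.00595169]
knob 566.6972359355951 -66.42398873362535
tongue 505.5555789197588 26.714068887080025
hinge 697.8564917895736 43.12622625398028
[[-2.587e-01 -6.000e-04 -9.660e-01]
 [ 9.660e-01  1.800e-03 -2.587e-01]
 [ 1.900e-03 -1.000e+00  1.000e-04]]
```

Fit: yaw 0.085 rad, knob (566.7, -66.4), tongue (505.6, 26.7), residual about 1 px. I'll turn the tool to that yaw and travel to a point above the knob, staying high.

Call:
play_rows([
  [0,0,0,0,0.088,0,0.045],
  [0,0,0,0,0.088,0,0.045],
  [0.03,0,-0.03,0,0,0,0.045],
  [0.035,0,-0.032,0,0,0,0.045],
  [0.035,0,-0.032,0,0,0,0.045],
  [0.035,0,-0.032,0,0,0,0.045],
  [0.035,0,-0.032,0,0,0,0.045],
  [0.035,0,-0.032,0,0,0,0.045],
  [0.035,0,-0.032,0,0,0,0.045],
  [0.035,0,-0.032,0,0,0,0.045],
])

```text
clock: 1.1
position: [397.1, -301.6, 224.9]
ee_rot: [0.479, 0.517, -0.515, -0.488]
contact_force: [1.2, -0.6, -0.3]
gripper_width: 45.1
```

```bash
cat >> h.py <<'E'
A=0.0851
def to(P,rv=True):
    from bench import read_state
    s=read_state(); M=R.from_quat(s["ee_rot"])
    D=R.from_matrix(np.array([[-np.sin(A),0,-np.cos(A)],[np.cos(A),0,-np.sin(A)],[0,-1,0]]))
    print("t",round(s["clock"],2),"pos",s["position"].round(1),"F",s["contact_force"].round(1),"w",round(s["gripper_width"],1))
    print("shift mm (tool)",M.inv().apply(np.array(P)-s["position"]).round(1),"turn",(M.inv()*D).as_rotvec().round(3))
E
python3 -c "
from h import *
to([566.7,-66.4,215])"
```

```text
t 1.1 pos [ 397.1 -301.6  224.9] F [ 1.2 -0.6 -0.3] w 45.1
shift mm (tool) [ 223.5   11.2 -184.7] turn [-0.006 -0.02   0.011]
```

Call:
play_rows([
  [0.035,0,-0.03,0,0,0,0.045],
  [0.035,0,-0.03,0,0,0,0.045],
  [0.035,0,-0.03,0,0,0,0.045],
  [0.035,0,-0.03,0,0,0,0.045],
  [0.035,0,-0.03,0,0,0,0.045],
  [0.02,0,-0.015,0,0,0,0.045],
  [0.01,0,-0.005,0,0,0,0.045],
  [0,0,0,0,0,0,0.045],
])

```text
clock: 1.9
position: [558.8, -70.2, 223.1]
ee_rot: [0.476, 0.518, -0.518, -0.487]
contact_force: [-0.1, -1.2, 0.2]
gripper_width: 45.1
```

```bash
python3 -c "
from h import *
to([566.7,-66.4,195])"
```

```text
t 1.9 pos [558.8 -70.2 223.1] F [-0.1 -1.2  0.2] w 45.1
shift mm (tool) [ 2.9 28.  -8.4] turn [-0.011 -0.012  0.012]
```

Call:
play_rows([
  [0.002,0.01,-0.004,-0.011,-0.012,0.012,0.045],
  [0.001,0.01,-0.004,0,0,0,0.045],
  [0,0.006,0,0,0,0,0.045],
  [0,0,0,0,0,0,0.045],
])

```text
clock: 2.3
position: [564.1, -69.7, 195.5]
ee_rot: [-0.479, -0.519, 0.521, 0.48]
contact_force: [-0.3, -0.2, -0.2]
gripper_width: 45.2
```

Run:
```python
from h import *
to([566.7,-66.4,149])
from bench import get_image
import cv2
a=get_image("wrist")["color"][:,:,::-1]; b=get_image("top")["color"][120:240,200:365,::-1]; b=cv2.resize(b,None,fx=3,fy=3,interpolation=2)
c=np.zeros((384,512+b.shape[1],3),np.uint8); c[:,:512]=a; c[:b.shape[0],512:]=b
cv2.imwrite("pics/w1.png",cv2.resize(c,(800,int(800*384/c.shape[1]))))
```

```text
t 2.3 pos [564.1 -69.7 195.5] F [-0.3 -0.2 -0.2] w 45.2
shift mm (tool) [ 3.1 46.5 -3. ] turn [-0.002 -0.003 -0.   ]
```

View pics/w1.png

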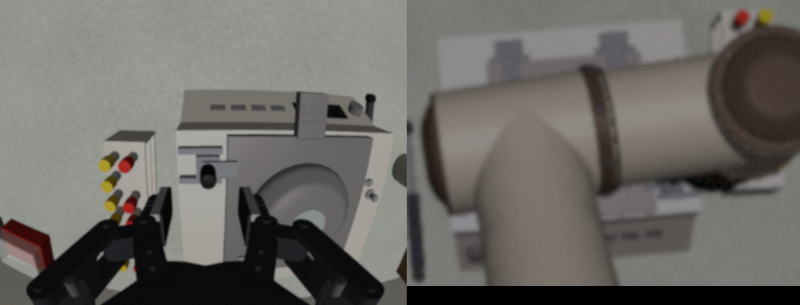

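The wrist view shows the knob near (208,175), centred laterally between the fingers at about 205. I'll check its fore-aft position with the fisheye model.

Run:
```python
from h import *
from bench import get_image,read_state
import cv2
g=get_image("wrist");Kc=g["intrinsics"];M=R.from_quat(g["orientation"]).as_matrix();o=np.array(g["origin"])
print(o.round(1),M[:,2].round(3),Kc[0,0])
def pw(P):
    c=(np.array(P,float)-o)@M; r=np.hypot(c[0],c[1]); th=np.arctan2(r,c[2])
    return Kc[0,0]*th*c[:2]/r+Kc[:2,2]
im=g["color"][:,:,::-1].copy()
big=cv2.resize(im[150:300,150:410],None,fx=3,fy=3,interpolation=2)
c,s=np.cos(A),np.sin(A)
def W(m): return [613.16+c*m[0]-s*m[1],35.9+s*m[0]+c*m[1],m[2]]
for n,m in dict(knobtop=(-55,-98,167),knobbot=(-55,-98,142),tipL=(-127,15,137),tipR=(-127,-15,137),plR=(-85,-80,135),FR=(-88,-128,122)).items():
    u=pw(W(m)); print(n,u.round(1)); p=((u-[150,150])*3).astype(int); cv2.drawMarker(big,tuple(map(int,p)),(0,255,0),0,10)
print("tcp",pw(read_state()["position"]))
im2=im.copy()
full=cv2.resize(im,(800,600),interpolation=2)
for m in [(-55,-98,167),(-55,-98,142),(-127,15,137),(-127,-15,137),(-85,-80,135),(-88,-128,122)]:
    u=(pw(W(m))+.5)*1.5625; cv2.drawMarker(full,tuple(map(int,u)),(0,255,0),0,10)
u=(pw(read_state()["position"])+.5)*1.5625; cv2.drawMarker(full,tuple(map(int,u)),(0,0,255),1,10)
cv2.imwrite("pics/w2.png",full[100:500,200:750])
```

```text
[486.8 -75.7 340.1] [ 0.306  0.024 -0.952] 297.3186396354542
knobtop [262.4 227.8]
knobbot [262.  213.1]
tipL [413.7 117.7]
tipR [378.1 114.8]
plR [287.2 170.1]
FR [221.9 162.3]
tcp [257.88514009 247.77448187]
```

View pics/w2.png

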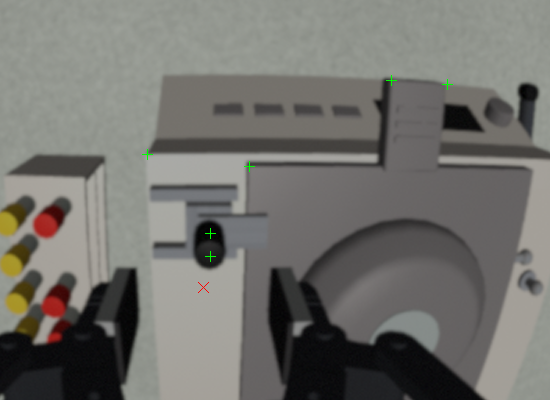

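The projected marks fall on the real features within 2 px, so the pose is confirmed. Next I descend onto the knob.

Call:
play_rows([
  [0.003,0.01,-0.003,0,0,0,0.045],
  [0,0.013,0,0,0,0,0.045],
  [0,0.013,0,0,0,0,0.045],
  [0,0.009,0,0,0,0,0.045],
  [0,0,0,0,0,0,0.045],
])

```text
clock: 2.95
position: [569.3, -66.0, 150.5]
ee_rot: [0.48, 0.521, -0.519, -0.478]
contact_force: [0.1, 0.3, -0.4]
gripper_width: 44.9
```

```bash
python3 -c "
from h import *
to([566.7,-66.4,149])"
```

```text
t 2.95 pos [569.3 -66.  150.5] F [ 0.1  0.3 -0.4] w 44.9
shift mm (tool) [-0.2  1.5  2.6] turn [ 0.005 -0.004  0.   ]
```

Well placed, so I close on the knob.

Call:
play_rows([
  [0,0,0.001,0,0,0,0.03],
  [0,0,0,0,0,0,0.01],
  [0,0,0,0,0,0,0.008],
  [0,0,0,0,0,0,0.008],
  [0,0,0,0,0,0,0.008],
])

```text
clock: 3.45
position: [568.8, -66.8, 151.2]
ee_rot: [0.481, 0.521, -0.518, -0.478]
contact_force: [1.0, -0.5, -1.7]
gripper_width: 10.8
```

```bash
python3 -c "
from h import *
to([566.7,-66.4,149])"
```

```text
t 3.45 pos [568.8 -66.8 151.2] F [ 1.  -0.5 -1.7] w 10.8
shift mm (tool) [0.5 2.2 2.1] turn [ 0.006 -0.004 -0.001]
```

Call:
play_rows([
  [0,0,0,0,0,0,0.008],
  [0,0,0,0,0,0,0.008],
])

```text
clock: 3.65
position: [568.8, -66.8, 151.2]
ee_rot: [0.481, 0.521, -0.518, -0.478]
contact_force: [0.3, -0.8, -1.8]
gripper_width: 10.4
```

Call:
play_rows([
  [-0.004,0,0,0,0,0,0.008],
  [-0.004,0,0,0,0,0,0.008],
  [-0.004,0,0,0,0,0,0.008],
])

```text
clock: 3.95
position: [569.8, -77.0, 151.2]
ee_rot: [0.48, 0.522, -0.517, -0.478]
contact_force: [-0.7, 1.9, -1.6]
gripper_width: 10.6
```

Run:
```python
from h import *
to([568.8,-66.8,151.2])
from bench import get_image
import cv2
a=get_image("wrist")["color"][:,:,::-1]; cv2.imwrite("pics/w3.png",cv2.resize(a[100:300,150:420],None,fx=2.5,fy=2.5,interpolation=2))
```

```text
t 3.95 pos [569.8 -77.  151.2] F [-0.7  1.9 -1.6] w 10.6
shift mm (tool) [10.3  0.   0.1] turn [ 0.007 -0.004  0.003]
```

View pics/w3.png

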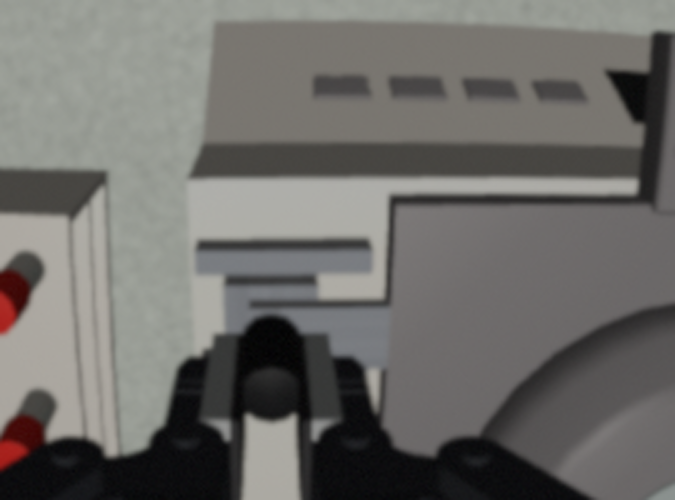

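The knob is gripped and the nose has been pulled nearly off the lid edge (nose end at about (390,330), lid edge at about (392,330)). I'll keep sliding to the stop.

Call:
play_rows([
  [-0.004,0,0,0,0,0,0.008],
  [-0.004,0,0,0,0,0,0.008],
  [-0.004,0,0,0,0,0,0.008],
  [-0.003,0,0,0,0,0,0.008],
])

```text
clock: 4.4
position: [570.4, -83.4, 151.2]
ee_rot: [0.477, 0.526, -0.512, -0.483]
contact_force: [-2.5, 13.6, 2.5]
gripper_width: 10.1
```

The force rose to 13.6 N after 16.6 mm, so the catch is at its stop. I'll release it and rise.

Call:
play_rows([
  [0,0,0,0,0,0,0.03],
  [0,0,0,0,0,0,0.045],
  [0,-0.02,0,0,0,0,0.06],
  [0,-0.025,0,0,0,0,0.06],
  [0,-0.015,0,0,0,0,0.06],
  [0.02,0,0.015,0,0,0,0.06],
  [0.035,0,0.02,0,0,0,0.06],
  [0.03,0,0.02,0,0,0,0.06],
])

```text
clock: 5.2
position: [511.2, -11.2, 216.0]
ee_rot: [0.482, 0.523, -0.512, -0.481]
contact_force: [0.6, 0.5, -0.1]
gripper_width: 59.7
```

Run:
```python
from h import *
to([502.5,25.5,180])
from bench import get_image
import cv2
a=get_image("wrist")["color"][:,:,::-1]; cv2.imwrite("pics/w4.png",cv2.resize(a[60:300,130:430],None,fx=2,fy=2,interpolation=2))
```

```text
t 5.2 pos [511.2 -11.2 216. ] F [ 0.6  0.5 -0.1] w 59.7
shift mm (tool) [36.9 36.3  6.5] turn [ 0.013 -0.013  0.01 ]
```

View pics/w4.png

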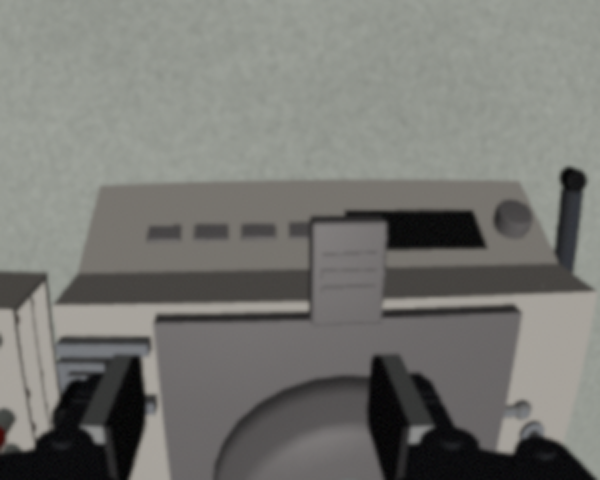

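The catch nose now ends at about (153,403), clear of the lid edge at about 162. I move on to the tongue.

Call:
play_rows([
  [0.018,0.01,0.004,0.013,-0.013,0.01,0.06],
  [0.018,0.02,0.002,0,0,0,0.06],
  [0.001,0.006,0,0,0,0,0.06],
  [0,0,0,0,0,0,0.06],
])

```text
clock: 5.65
position: [499.6, 26.7, 182.7]
ee_rot: [0.479, 0.523, -0.521, -0.475]
contact_force: [-0.7, -1.1, -0.6]
gripper_width: 60.0
```

```bash
python3 -c "
from h import *
to([503,25.5,116])"
```

```text
t 5.65 pos [499.6  26.7 182.7] F [-0.7 -1.1 -0.6] w 60.0
shift mm (tool) [-1.4 66.7 -2.9] turn [ 0.005  0.005 -0.002]
```

Call:
play_rows([
  [-0.001,0.013,-0.002,0.005,0.005,0,0.06],
  [0,0.015,-0.001,0,0,0,0.06],
  [0,0.015,0,0,0,0,0.06],
  [0,0.015,0,0,0,0,0.06],
  [0,0.007,0,0,0,0,0.06],
  [0,0,0,0,0,0,0.06],
])

```text
clock: 6.25
position: [507.3, 20.8, 115.7]
ee_rot: [0.482, 0.519, -0.519, -0.478]
contact_force: [0.5, 0.3, -0.4]
gripper_width: 60.1
```

Run:
```python
from h import *
to([503,25.5,116])
from bench import get_image
import cv2
a=get_image("wrist")["color"][:,:,::-1]; cv2.imwrite("pics/w5.png",cv2.resize(a[60:300,130:430],None,fx=2,fy=2,interpolation=2))
```

```text
t 6.25 pos [507.3  20.8 115.7] F [ 0.5  0.3 -0.4] w 60.1
shift mm (tool) [ 5.  -0.4  4. ] turn [ 0.004 -0.007 -0.004]
```

View pics/w5.png

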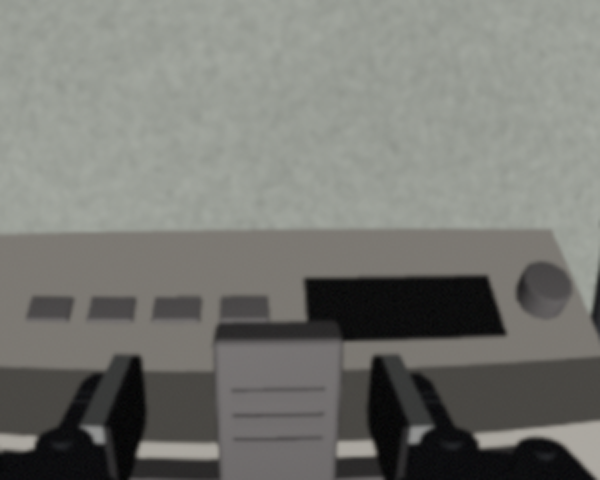

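The tongue centre is at about px 278 against a finger midpoint of about 257, so it lies 5 mm to +y, matching the fit. I correct that and grip.

Call:
play_rows([
  [0.005,0,0.004,0,-0.007,0,0.06],
  [0.001,0,0.001,0,0,0,0.05],
  [0,0,0,0,0,0,0.015],
  [0,0,0,0,0,0,0.015],
  [0,0,0,0,0,0,0.015],
  [0,0,0,0,0,0,0.015],
  [0,0,0,0,0,0,0.015],
])

```text
clock: 7.0
position: [503.3, 25.7, 118.7]
ee_rot: [0.481, 0.523, -0.52, -0.474]
contact_force: [1.2, -1.7, -3.1]
gripper_width: 28.6
```

```bash
cat >> h.py <<'E'
H=np.array([697.86,43.13,125]); ax=np.array([np.cos(A),np.sin(A),0])
def arc(a0,rho,phi,targets):
    "per-row tool shifts for lid angles, grasp point=TCP+15 up"
    from bench import read_state
    s=read_state(); Rt=R.from_quat(s["ee_rot"]).inv()
    p=s["position"]+[0,0,15]; d=p-H; x=d@ax; z=d[2]
    a=np.arctan2(z,-x)
    print("t",round(s["clock"],2),"pos",s["position"].round(1),"r",np.hypot(x,z).round(1),"polar",a.round(3),"F",s["contact_force"].round(1),"w",round(s["gripper_width"],1))
    prev=p
    lat=d@np.array([-ax[1],ax[0],0])
    for t in targets:
        q=H+ax*(-rho*np.cos(t))+[0,0,rho*np.sin(t)]+np.array([-ax[1],ax[0],0])*lat
        print(t,"shift mm",Rt.apply(q-prev).round(1)); prev=q
E
python3 -c "
from h import *
arc(0,0,0,[])
to([503,25.5,116])"
```

```text
t 7.0 pos [503.3  25.7 118.7] r 195.6 polar 0.044 F [ 1.2 -1.7 -3.1] w 28.6
t 7.0 pos [503.3  25.7 118.7] F [ 1.2 -1.7 -3.1] w 28.6
shift mm (tool) [-0.1  2.7  0.3] turn [ 0.01   0.002 -0.005]
```

```bash
sed -i 's/\[0,0,15\]/[0,0,12.3]/' h.py; python3 -c "
from h import *
arc(0,195.6,0,np.array([.06,.10,.15,.20,.25,.30,.35,.4])+.031)"
```

```text
t 7.0 pos [503.3  25.7 118.7] r 195.5 polar 0.031 F [ 1.2 -1.7 -3.1] w 28.6
0.091 shift mm [ -0.1 -11.8  -0.7]
0.131 shift mm [-0.  -7.8 -0.9]
0.181 shift mm [-0.1 -9.6 -1.6]
0.231 shift mm [-0.1 -9.6 -2.1]
0.281 shift mm [-0.1 -9.4 -2.6]
0.33099999999999996 shift mm [-0.1 -9.3 -3. ]
0.381 shift mm [-0.1 -9.1 -3.5]
0.43100000000000005 shift mm [-0.1 -8.9 -4. ]
```

Call:
play_rows([
  [0,-0.005,0,0,0,0,0.015],
  [0,-0.008,-0.001,0,0,0,0.015],
  [0,-0.01,-0.001,0,0,0,0.015],
  [0,-0.01,-0.002,0,0,0,0.015],
  [0,-0.01,-0.002,0,0,0,0.015],
  [0,-0.01,-0.003,0,0,0,0.015],
  [0,-0.008,-0.003,0,0,0,0.015],
  [0,-0.004,-0.001,0,0,0,0.015],
])

```text
clock: 7.8
position: [519.6, 27.1, 186.1]
ee_rot: [0.483, 0.524, -0.52, -0.472]
contact_force: [7.2, -2.7, -7.6]
gripper_width: 28.7
```

```bash
python3 -c "
from h import *
arc(0,195.6,0,np.array([.35,.4,.45,.50,.55,.60,.65,.7,.75])+.031)
to([0,0,0])"
```

```text
t 7.8 pos [519.6  27.1 186.1] r 193.5 polar 0.389 F [ 7.2 -2.7 -7.6] w 28.7
0.381 shift mm [0.  0.7 2.6]
0.43100000000000005 shift mm [-0.1 -8.9 -4. ]
0.481 shift mm [-0.1 -8.7 -4.4]
0.531 shift mm [-0.1 -8.5 -4.9]
0.5810000000000001 shift mm [-0.1 -8.2 -5.3]
0.631 shift mm [-0.1 -8.  -5.7]
0.681 shift mm [-0.1 -7.7 -6.1]
0.731 shift mm [-0.1 -7.3 -6.5]
0.781 shift mm [-0.1 -7.  -6.8]
t 7.8 pos [519.6  27.1 186.1] F [ 7.2 -2.7 -7.6] w 28.7
shift mm (tool) [ 20.2 178.5 522.6] turn [ 0.014  0.003 -0.007]
```

Tracking well: lid angle about 0.36 rad, forces small. I continue along the arc.

Call:
play_rows([
  [0,-0.005,-0.001,0,0,0,0.015],
  [0,-0.009,-0.003,0,0,0,0.015],
  [0,-0.009,-0.004,0,0,0,0.015],
  [0,-0.009,-0.005,0,0,0,0.015],
  [0,-0.008,-0.005,0,0,0,0.015],
  [0,-0.008,-0.006,0,0,0,0.015],
  [0,-0.008,-0.006,0,0,0,0.015],
  [0,-0.006,-0.005,0,0,0,0.015],
  [0,-0.003,-0.002,0,0,0,0.015],
])

```text
clock: 8.7
position: [557.5, 30.5, 244.4]
ee_rot: [0.481, 0.521, -0.521, -0.474]
contact_force: [5.4, -2.6, -11.5]
gripper_width: 28.7
```

```bash
python3 -c "
from h import *
arc(0,194.5,0,np.array([.7,.75,.8,.85,.9,.95,1,1.05,1.1])+.031)
to([0,0,0])"
```

```text
t 8.7 pos [557.5  30.5 244.4] r 192.9 polar 0.752 F [  5.4  -2.6 -11.5] w 28.7
0.731 shift mm [0.  1.9 3.9]
0.781 shift mm [-0.1 -7.  -6.7]
0.8310000000000001 shift mm [-0.1 -6.7 -7.1]
0.881 shift mm [-0.1 -6.3 -7.4]
0.931 shift mm [-0.1 -5.9 -7.7]
0.981 shift mm [-0.1 -5.6 -8. ]
1.031 shift mm [-0.1 -5.2 -8.2]
1.081 shift mm [-0.1 -4.7 -8.5]
1.131 shift mm [-0.1 -4.3 -8.7]
t 8.7 pos [557.5  30.5 244.4] F [  5.4  -2.6 -11.5] w 28.7
shift mm (tool) [ 20.  240.7 559.6] turn [ 0.007  0.002 -0.007]
```

Call:
play_rows([
  [0,-0.005,-0.003,0,0,0,0.015],
  [0,-0.007,-0.006,0,0,0,0.015],
  [0,-0.007,-0.007,0,0,0,0.015],
  [0,-0.007,-0.007,0,0,0,0.015],
  [0,-0.006,-0.008,0,0,0,0.015],
  [0,-0.006,-0.008,0,0,0,0.015],
  [0,-0.005,-0.008,0,0,0,0.015],
  [0,-0.004,-0.006,0,0,0,0.015],
  [0,-0.001,-0.002,0,0,0,0.015],
])

```text
clock: 9.6
position: [608.0, 35.0, 282.4]
ee_rot: [-0.474, -0.513, 0.528, 0.482]
contact_force: [0.2, -1.5, -7.7]
gripper_width: 28.6
```

```bash
python3 -c "
from h import *
arc(0,194,0,np.array([1.05,1.1,1.15,1.2,1.25,1.3,1.35,1.4,1.44])+.031)
to([0,0,0])"
```

```text
t 9.6 pos [608.   35.  282.4] r 192.2 polar 1.082 F [ 0.2 -1.5 -7.7] w 28.6
1.081 shift mm [-0.  -1.5  1.1]
1.131 shift mm [-0.  -4.6 -8.6]
1.1809999999999998 shift mm [-0.  -4.1 -8.8]
1.2309999999999999 shift mm [-0.  -3.7 -9. ]
1.281 shift mm [-0.  -3.2 -9.1]
1.331 shift mm [-0.  -2.8 -9.3]
1.381 shift mm [-0.  -2.3 -9.4]
1.4309999999999998 shift mm [-0.  -1.8 -9.5]
1.4709999999999999 shift mm [-0.  -1.1 -7.7]
t 9.6 pos [608.   35.  282.4] F [ 0.2 -1.5 -7.7] w 28.6
shift mm (tool) [ 18.8 296.6 602. ] turn [-0.024  0.    -0.006]
```

Call:
play_rows([
  [0,-0.003,-0.004,-0.01,0,0,0.015],
  [0,-0.005,-0.008,-0.01,0,0,0.015],
  [0,-0.004,-0.009,0,0,0,0.015],
  [0,-0.004,-0.009,0,0,0,0.015],
  [0,-0.004,-0.009,0,0,0,0.015],
  [0,-0.003,-0.008,0,0,0,0.015],
  [0,-0.002,-0.006,0,0,0,0.015],
  [0,-0.001,-0.003,0,0,0,0.015],
  [0,0,0,0,0,0,0.015],
])

```text
clock: 10.5
position: [664.8, 40.1, 302.3]
ee_rot: [-0.476, -0.514, 0.526, 0.482]
contact_force: [0.2, -2.9, -11.3]
gripper_width: 28.4
```

```bash
python3 -c "
from h import *
arc(0,194,0,np.array([1.35,1.4,1.44])+.031)
to([0,0,0])"
```

```text
t 10.5 pos [664.8  40.1 302.3] r 192.5 polar 1.397 F [  0.2  -2.9 -11.3] w 28.4
1.381 shift mm [-0.  -0.9  3.4]
1.4309999999999998 shift mm [ 0.  -1.8 -9.5]
1.4709999999999999 shift mm [ 0.  -1.1 -7.7]
t 10.5 pos [664.8  40.1 302.3] F [  0.2  -2.9 -11.3] w 28.4
shift mm (tool) [ 15.7 315.  659.9] turn [-0.019 -0.004 -0.005]
```

Call:
play_rows([
  [0,-0.001,-0.005,0,0,0,0.015],
  [0,0,-0.006,0,0,0,0.015],
  [0,0,-0.004,0,0,0,0.015],
  [0,0,-0.001,0,0,0,0.015],
  [0,0,0,0,0,0,0.015],
  [0,0,0,0,0,0,0.015],
])

```text
clock: 11.1
position: [680.5, 41.4, 304.5]
ee_rot: [-0.476, -0.513, 0.526, 0.483]
contact_force: [-0.7, -1.7, -10.1]
gripper_width: 27.9
```

Run:
```python
from h import *
arc(0,194,0,np.array([1.44])+.031)
from bench import get_image
import cv2
a=get_image("wrist")["color"][:,:,::-1]; b=get_image("scene")["color"][:,:,::-1]; 
b=cv2.resize(b[90:270,130:330],None,fx=2.13,fy=2.13,interpolation=2)[:384]
c=np.zeros((384,512+b.shape[1],3),np.uint8); c[:,:512]=a; c[:b.shape[0],512:]=b
cv2.imwrite("pics/w6.png",cv2.resize(c,(800,int(800*384/c.shape[1]))))
cv2.imwrite("pics/s6.png",get_image("scene")["color"][:,:,::-1])
```

```text
t 11.1 pos [680.5  41.4 304.5] r 192.6 polar 1.48 F [ -0.7  -1.7 -10.1] w 27.9
1.4709999999999999 shift mm [-0.  -1.2  1.9]
```

View pics/w6.png

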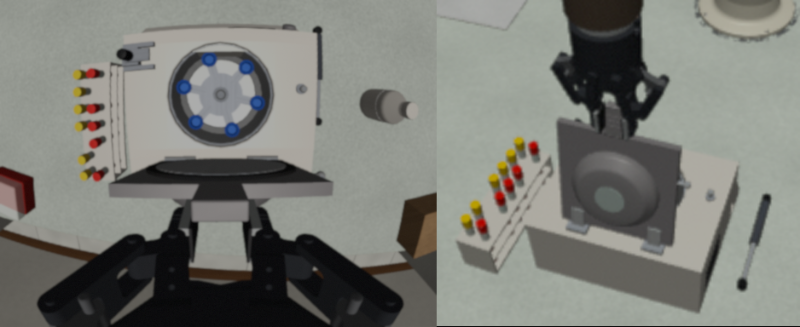

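The lid stands upright with its tongue between the fingers (about (220,205) in the wrist half). The rack and stay look undisturbed. I'll check the lid angle with an overlay for 1.36, 1.44 and 1.52 rad.

Run:
```python
from h import *
import cv2
a=cv2.imread("pics/s6.png"); F=6; x0,y0=185,135
big=cv2.resize(a[y0:y0+95,x0:x0+130],None,fx=F,fy=F,interpolation=2)
lat=np.array([-ax[1],ax[0],0])
for t,col in((1.36,(0,0,255)),(1.44,(0,255,0)),(1.52,(255,0,0))):
    d=-ax*np.cos(t)+[0,0,np.sin(t)]; n=ax*np.sin(t)+[0,0,np.cos(t)]
    P=[H+d*l+n*10+lat*y for l,y in((30,80),(170,80),(170,-80),(30,-80))]
    u=((proj("scene",P)+.5-[x0,y0])*F).astype(np.int32); print(t,u.tolist())
    cv2.polylines(big,[u],False,col,1)
cv2.imwrite("pics/o6.png",big)
```

```text
1.36 [[448, 505], [474, 224], [68, 126], [79, 406]]
1.44 [[446, 511], [463, 248], [53, 148], [77, 412]]
1.52 [[444, 516], [451, 274], [38, 172], [75, 417]]
```

View pics/o6.png

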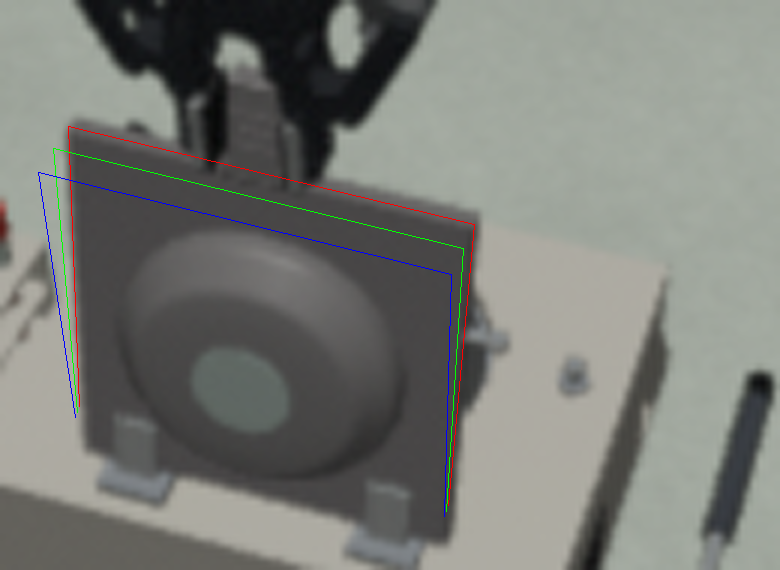

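The overlay suggests the lid is nearer 1.36 than the kinematic 1.45. I'll fit the angle in both cameras from measured corners.

Run:
```python
from h import *
from bench import get_image
from scipy.optimize import least_squares
import cv2
lat=np.array([-ax[1],ax[0],0])
def pts(t,L): 
    d=-ax*np.cos(t)+[0,0,np.sin(t)]; n=ax*np.sin(t)+[0,0,np.cos(t)]
    return np.array([H+d*l+n*k+lat*y for l,y,k in L])
L=[(170,-80,10),(170,80,10),(4,80,10),(4,-80,10)]
o=(np.array([(72,130),(475,226),(450,541),(88,452)])+.5)/6-.5+[185,135]
f=lambda p:(proj("scene",pts(p[0],L))+p[1:]-o).ravel()
s=least_squares(f,[1.4,0,0]); print("scene free",s.x.round(3),s.fun.round(1)); 
g=get_image("wrist");Kc=g["intrinsics"];M=R.from_quat(g["orientation"]).as_matrix();og=np.array(g["origin"])
def pw(P):
    c=(P-og)@M; r=np.hypot(c[:,0],c[:,1]); return (Kc[0,0]*np.arctan2(r,c[:,2])/r)[:,None]*c[:,:2]+Kc[:2,2]
Lw=[(170,-80,0),(170,80,0),(170,-80,10),(170,80,10),(193,-15,0),(193,15,0),(212,-15,0),(212,15,0)]
for t in(1.28,1.36,1.44,1.52): print(t,pw(pts(t,Lw)).round(0).astype(int).tolist())
im=cv2.resize(g["color"][:,:,::-1][150:300,110:410],None,fx=2.6,fy=2.6,interpolation=2)
for t,c in((1.36,(0,0,255)),(1.44,(0,255,0)),(1.52,(255,0,0))):
    u=pw(pts(t,[(170,-80,0),(170,80,0)])); v=pw(pts(t,[(212,-15,0),(212,15,0)]))
    for q in(u,v): cv2.polylines(im,[((q+.5-[110,150])*2.6).astype(np.int32)],False,c,1)
cv2.imwrite("pics/w7.png",im)
```

```text
scene free [ 1.392  1.188 -1.011] [-0.5 -0.3  0.3  0.2  0.1  0.9  0.  -0.7]
1.28 [[126, 185], [391, 184], [126, 201], [391, 200], [227, 183], [288, 182], [222, 181], [293, 181]]
1.36 [[127, 207], [390, 206], [127, 223], [389, 222], [227, 214], [288, 214], [222, 221], [292, 221]]
1.44 [[128, 229], [389, 228], [130, 244], [387, 243], [228, 244], [288, 244], [224, 258], [292, 258]]
1.52 [[131, 249], [386, 249], [133, 263], [384, 263], [229, 271], [287, 271], [225, 291], [290, 291]]
```

View pics/w7.png

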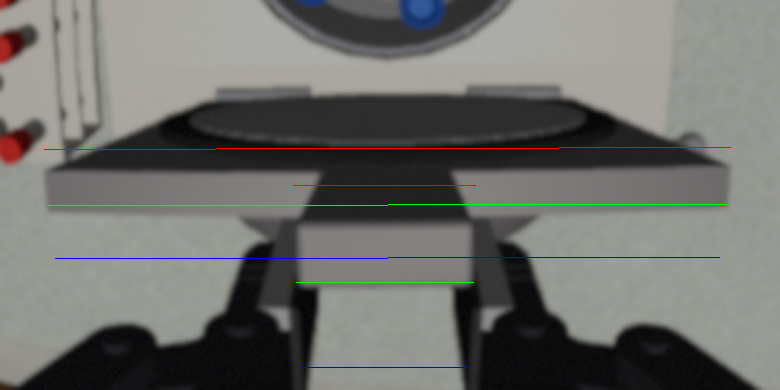

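Both cameras agree on about 1.39 rad: the plate edge at row ~169 lies between the 1.36 line (149) and the 1.44 line (205), and the free scene fit gives 1.392. That is in range but low, so I'll push on 8 mm and measure the edge numerically.

```bash
cat >> h.py <<'E'
def lid():
    from bench import get_image
    from scipy.optimize import brentq
    import cv2
    g=get_image("wrist");Kc=g["intrinsics"];M=R.from_quat(g["orientation"]).as_matrix();og=np.array(g["origin"])
    im=cv2.GaussianBlur(cv2.cvtColor(g["color"],cv2.COLOR_RGB2GRAY),(3,3),0).astype(float); lat=np.array([-ax[1],ax[0],0])
    def pw(t,y,n=0):
        d=-ax*np.cos(t)+[0,0,np.sin(t)]; n=n*(ax*np.sin(t)+[0,0,np.cos(t)])
        c=(H+d*170+lat*y+n-og)@M; r=np.hypot(c[0],c[1]); return Kc[0,0]*np.arctan2(r,c[2])/r*c[:2]+Kc[:2,2]
    for y in(-60,-50,-40,40,50,60):
        best=[]
        ts=np.arange(1.25,1.6,.005)
        prof=np.array([im[int(round(v)),int(round(u))] for u,v in (pw(t,y) for t in ts)])
        # underside dark -> front edge bright, strongest rise over 4 samples
        k=np.argmax(prof[4:]-prof[:-4]); best.append((round(ts[k]+.01,3),prof[k],prof[k+4]))
        print(y,best)
E
python3 -c "
from h import *
lid()"
```

```text
-60 [(np.float64(1.39), np.float64(36.0), np.float64(116.0))]
-50 [(np.float64(1.39), np.float64(36.0), np.float64(120.0))]
-40 [(np.float64(1.39), np.float64(35.0), np.float64(124.0))]
40 [(np.float64(1.385), np.float64(34.0), np.float64(119.0))]
50 [(np.float64(1.385), np.float64(33.0), np.float64(117.0))]
60 [(np.float64(1.385), np.float64(34.0), np.float64(113.0))]
```

The numeric measure gives 1.387 rad. I'll push a little further.

Call:
play_rows([
  [0,0,-0.003,0,0,0,0.015],
  [0,0,-0.004,0,0,0,0.015],
  [0,0,-0.001,0,0,0,0.015],
  [0,0,0,0,0,0,0.015],
  [0,0,0,0,0,0,0.015],
])

```text
clock: 11.85
position: [689.5, 42.3, 305.2]
ee_rot: [-0.475, -0.514, 0.527, 0.482]
contact_force: [-2.2, -0.7, -11.2]
gripper_width: 28.0
```

```bash
python3 -c "
from h import *
arc(0,0,0,[])
lid()"
```

```text
t 11.85 pos [689.5  42.3 305.2] r 192.7 polar 1.527 F [ -2.2  -0.7 -11.2] w 28.0
-60 [(np.float64(1.43), np.float64(35.0), np.float64(116.0))]
-50 [(np.float64(1.43), np.float64(35.0), np.float64(119.0))]
-40 [(np.float64(1.43), np.float64(35.0), np.float64(122.0))]
40 [(np.float64(1.43), np.float64(37.0), np.float64(123.0))]
50 [(np.float64(1.43), np.float64(35.0), np.float64(120.0))]
60 [(np.float64(1.43), np.float64(37.0), np.float64(116.0))]
```

The lid followed the move: both sides read 1.43 rad in vision. I hold still and verify stability.

Call:
play_rows([
  [0,0,0,0,0,0,0.015],
  [0,0,0,0,0,0,0.015],
  [0,0,0,0,0,0,0.015],
  [0,0,0,0,0,0,0.015],
  [0,0,0,0,0,0,0.015],
  [0,0,0,0,0,0,0.015],
  [0,0,0,0,0,0,0.015],
  [0,0,0,0,0,0,0.015],
])

```text
clock: 12.7
position: [689.3, 42.3, 305.2]
ee_rot: [-0.475, -0.514, 0.527, 0.482]
contact_force: [-2.0, -1.4, -10.1]
gripper_width: 27.8
```

Run:
```python
from h import *
arc(0,0,0,[]); lid()
from bench import get_image
import cv2
a=cv2.imread("pics/top0.png"); b=get_image("top")["color"][:,:,::-1]
for n,(x0,x1,y0,y1) in dict(rack=(330,360,125,205),stay=(194,210,168,240),bottle=(136,168,172,205)).items():
    t=a[y0:y1,x0:x1]; r=cv2.matchTemplate(b[y0-6:y1+6,x0-6:x1+6],t,cv2.TM_CCOEFF_NORMED); _,m,_,l=cv2.minMaxLoc(r); print(n,round(m,3),l[0]-6,l[1]-6)
```

```text
t 12.7 pos [689.3  42.3 305.2] r 192.7 polar 1.526 F [ -2.   -1.4 -10.1] w 27.8
-60 [(np.float64(1.43), np.float64(35.0), np.float64(115.0))]
-50 [(np.float64(1.43), np.float64(37.0), np.float64(119.0))]
-40 [(np.float64(1.43), np.float64(36.0), np.float64(125.0))]
40 [(np.float64(1.43), np.float64(37.0), np.float64(124.0))]
50 [(np.float64(1.425), np.float64(35.0), np.float64(116.0))]
60 [(np.float64(1.425), np.float64(35.0), np.float64(113.0))]
rack 0.998 0 0
stay -0.036 -6 6
bottle 0.937 0 0
```

```bash
python3 -c "
from bench import job_done
print(job_done())"
```

```text
the job is handed in; nothing more can be done
None
```

I slid the catch to its stop, gripped the lid by its tongue and swung it up in small steps. I then handed the job in at 12.7 s with the lid held still near its balance point; no verdict came back.

**Catch:** it moved 16.6 mm and the push force then rose to 13.6 N, which I took as the stop. The wrist picture taken afterwards showed its nose clear of the lid edge.

**Lid angle:** the wrist camera read 1.43 rad before and after a 0.8 s hold, with the arm steady to 0.2 mm. The fingers stood at about 28 mm on the tongue.

**Disagreement:** the tool position, taken as centred on the tongue, implied about 1.495 rad. An earlier scene-camera fit agreed with the wrist camera (1.39 rad each, against 1.45 from the tool position), so I trusted vision. Both figures lie within 1.36–1.52.

**Things lying around:** the rack and bottle matched their first top image with no shift. The same check failed for the stay, probably because the arm hid it in that view. It looked in place in the scene and wrist pictures taken once the lid was up.

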